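# Find the catch of the eye-drop box's lock with its key and unlock it

## Robot

A 7-joint arm with a two-finger parallel gripper is mounted at the origin on the work surface. World frame = base frame: x ahead of the robot, y to its left, z up, the work surface at z = 0. Lengths are in m, angles in rad, forces in N, time in s.
With the tool pointing down it reaches from about 0.35 to 0.9 m from the base axis. Payload 19.9 kg.
Tool frame: the origin (TCP) lies midway between the tips of the shut fingers; the grasp point (between the pads) lies 19 mm behind it; z points along the fingers, y is the line along which they close (so a half turn about z gives the same grasp; the last joint's range is limited). The gripper opens to 85 mm and grips with 20 to 120 N. Pads are 22 mm wide; open, the fingers measure 114 mm over their backs; the gripper's body (76 mm by 85 mm) begins 54 mm behind the grasp point. The pads swing forward as they close: fully open they stand 13 mm farther back than shut.
Start: joints at [1.234, 0.417, -0.01, 1.614, 0.005, 1.111, -0.053], TCP at [0.182, -0.598, 0.231] pointing down, gripper open.
Joint ranges: [-2.81, 2.81], [-0.39, 2.02], [-1.27, 1.25], [0.06, 2.57], [-1.19, 4.33], [0.19, 2], [-2.82, 2.82]. Speed limits (rad/s): [1.89, 1.89, 2.39, 2.39, 3.01, 3.01, 3.01].

## Interface

Orientations are given as a rotation vector (axis times angle).
In Python, from plant import read_state, grab_frame, camera_model, job_done, outline_of gives the robot as it stands. The module is installed in compiled form; this text tells all that it offers.
- The arm moves only by the tool send_rows, never from a script. Its argument "motion" is a list of rows, each an object with "grip": the closure, from 0 (fully open) to 1 (shut); "delta_pos": the shift along the tool's x, y, z each as a share of 0.25 m, from -1 to 1, a list of three; "twist": the turn about the tool's z as a share of pi rad, from -1 to 1. In form: [{"grip": grip, "delta_pos": [dx, dy, dz], "twist": twist}, ...]. A call has 1 to 10 rows; each row shifts and turns the commanded pose from where the row before left it, along the tool's axes as they then stand; what a row does not reach is not made up. A row lasts 1/12 s, in which the tool goes at most 41.7 mm and 7.16 degrees, less where a joint would pass 70% of its speed; a pose out of reach is approached as far as the arm can. A call with a number of a shift or a turn outside -1 to 1 is refused whole. A call with a gripper value outside its range is refused whole. The fingers move at their own pace and stop on an object; "grip_force" is the grip in N (left out, the last holds). Time passes only in rows, so rows that do not move let the fingers close. It gives the time, the measured TCP pose, the force, the opening and the grip force at its end, in the units of the state.
- read_state(): the state, without advancing time (a new reading comes with each control period).
- grab_frame(name): name is "scene" or "top" or "wrist"; returns the picture (420x560x3 uint8, red, green, blue); there is no depth.
- camera_model(name): a dict with "fov_y" (degrees; the focal length in pixels is half the picture's height over the tangent of half this angle, whatever the lens; pixels are square), "cx", "cy" (the principal point, pixels), "k1" (the pictures are not rectified: a ray, as slopes to the right and down, at radius r is drawn at 1 + k1 r^2 times it, then the intrinsics apply), "R" (3x3) and "t" (3): a world point X has camera coordinates R X + t. Camera axes: x right, y down, z forward; pixel columns grow to the right and rows downward; lengths in m; the calibration is good to about 2 mm. A picture is of the moment at which its call begins: read the wrist's pose just before it. camera_model takes no time and is no camera call; for the wrist camera it gives the pose at the moment of the call.
- job_done(): hands the job in; it is judged then, once.
Trained networks look in the newest picture that a camera, given by its name, has taken for a name from the list of things; names that differ only in an ending like _2 or _b are one class to them, and where a whole thing is asked for, a point or a joint stands for the part that bears it (a point fixed in the world has none). Each returns a list of dicts, best first, with "conf" (0 to 1); they miss things now and then, are a little off and sometimes report something else, mostly with a low value. They report only what shows in the picture. A call takes as long as a camera call. They do not tell look-alikes from the thing itself.
- outline_of(camera, target): "mask" (420x560 bool, what is visible of it) and "xy" ([column, row] in pixels, amid what is visible of it).
The state is a dict: "time_s": time; "joints": joint angles; "qd": joint speeds; "joint_torque": joint torques, N m; "tool_pos": TCP position; "tcp_rot": TCP orientation; "wrist_force": force on the tool from outside, world axes, zero at the start; "moment": the same for the moment, N m; "grip_width": opening from 0.0 (shut) to 1.0 (fully open); "grip_force": force on a finger pad.
Only numpy, scipy, OpenCV 4.12 (cv2) and the standard library are available. Lean on these libraries where they do the work, as an engineer would, in place of code of your own. Each camera call takes 0.05 s, during which the arm holds its last target. There are 200 camera calls.

## Task

Unlock the white medicine box: take the red-handled key from its stand, put it into the lock on the lid, and with only light pressure turn it gently back and forth until its blade drops into the hidden slot and the key goes fully home. Only then turn it clockwise until the yellow pointer stands at the green mark, and leave the key in the lock. Never force the key, and leave the other things on the table alone.

Things in the scene. Friction and masses are not known exactly. Their poses are not given: they have to be found in the camera images.
- medbox: white medicine box, 160 x 200 x 90 mm high, fixed to the table; origin at the centre of its underside, z up
- lock_mouth (a point): centre of the mouth of the lock, z up: an upright steel barrel in the middle of the box's lid, 48 mm across, its rim 22 mm above the lid (112 mm above the table), with a round dark bore 26 mm wide. With the key fully home, its collar's underside rests on the face inside, the blade tip is 24 mm below this point and the middle of the handle 37 mm above it
- lock_face (a point): centre of the black face in the bore, 14 mm below the mouth. A slot 7.6 mm wide, as long as the bore, runs across it through the axis, unseen, up to 0.85 rad either way from this point's x axis while locked (half turns are alike). The face is sprung: 2 N to start, 1 N more per mm, solid after 6 mm. When the blade meets the slot the push falls away. A lightly rubbing key does not turn it
- indicator (a joint): angle (rad, clockwise from above) of the lock's bolt with the black ring and yellow pointer around the barrel: 0 = locked, at the red mark (along lock_mouth's +x); 0.7 = unlocked, at the green mark; hard stops at 0 and 0.75. The key, once home, turns it and the slot against about 0.05 N m of friction; it stays where it is left
- key: the loose key, 90 g, standing upright, z up; origin at the tip of its blade. From below: a steel blade 22 mm long along x, 6 mm thick along y and 10 mm high; a round steel collar 24 mm across and 20 mm high; a thin stem 14 mm high; a flat red handle 34 mm along x, 12 mm thick along y, 34 mm high. 78 mm high in all
- key_grip (a point): middle of the key's red handle, 61 mm above the blade tip; axes as the key's
- keystand: black key stand, 70 x 70 x 20 mm, fixed; origin at the centre of its underside. The key's blade hangs in a slot in its top, with the collar resting on the top; lift the key straight up
- canister_mid (a point): middle of a loose black canister with a red foot and top, 76 mm across, 82 mm high, a bystander
- drops_mid (a point): middle of a small loose bottle of eye drops, 30 mm across, 62 mm high, a bystander
- lenscase_mid (a point): middle of a loose contact-lens case, 30 x 62 x 18 mm, a bystander
Mind the look-alikes: they are no part of the job. Of the things that look like the key, the smallest one is meant.

How it is judged:
By the outcome, as a careful person would: the job done as asked, in the order asked, and still so for the second after the job is handed in, with the robot touching nothing.
It also fails if it takes over 72 s, if anything falls off the work surface, if the arm or the gripper's body presses on something with over 40 N, if the wrist force passes 120 N, or if a joint passes its speed limit or range.

## Working session

There is one attempt and no reset: what is moved stays moved. The work goes in short steps, Python scripts to look and compute and a tool call to move; the robot and the scene stay as the last step left them, time stands still between calls to the robot, and variables do not carry over. Pictures are saved under pics/ and viewed, at most 10 in all, crops included, and the job is handed in when it is done.

Besides the shell and the picture viewer there is one more tool, called after "Request:" as a command line: name --argument value ..., lists and objects as JSON in quotes. send_rows: Moves the arm, as the interface text tells. Its arguments: {"type":"object","properties":{"motion":{"type":"array"},"grip_force":{"type":"number"}},"required":["motion"]}

```bash
mkdir -p pics; python3 - <<'E'
from plant import *
import cv2,numpy as np
s=read_state(); print({k:np.round(v,3).tolist() for k,v in s.items()})
a=grab_frame("scene");b=grab_frame("top")
cv2.imwrite("pics/scene.png",cv2.cvtColor(a,4));cv2.imwrite("pics/top.png",cv2.cvtColor(b,4))
for c in("scene","top","wrist"):
    m=camera_model(c);print(c,{k:np.round(v,3).tolist() for k,v in m.items()})
E
```

```text
{'time_s': 0.0, 'joints': [1.233, 0.418, -0.01, 1.614, 0.005, 1.111, -0.053], 'qd': [0.001, -0.001, -0.001, 0.002, 0.0, 0.001, 0.001], 'joint_torque': [0.001, -86.442, 0.679, -43.489, 0.019, 0.008, 0.0], 'tool_pos': [0.182, -0.598, 0.231], 'tcp_rot': [-3.106, -0.463, 0.0], 'wrist_force': [-0.285, -0.91, -0.547], 'moment': [0.0, 0.015, -0.005], 'grip_force': 0.0, 'grip_width': 0.999}
scene {'fov_y': 45.198, 'cx': 272.103, 'cy': 205.225, 'k1': -0.001, 'R': [[0.522, 0.853, 0.001], [0.681, -0.416, -0.603], [-0.514, 0.316, -0.798]], 't': [-0.306, -0.299, 1.381]}
top {'fov_y': 57.871, 'cx': 273.686, 'cy': 206.999, 'k1': -0.02, 'R': [[0.0, -1.0, 0.015], [-0.997, -0.001, -0.08], [0.08, -0.015, -0.997]], 't': [-0.003, 0.568, 0.905]}
wrist {'fov_y': 68.123, 'cx': 279.458, 'cy': 213.048, 'k1': -0.051, 'R': [[0.291, -0.957, -0.001], [-0.906, -0.276, 0.32], [-0.307, -0.092, -0.947]], 't': [-0.624, -0.042, 0.381]}
```

View pics/scene.png

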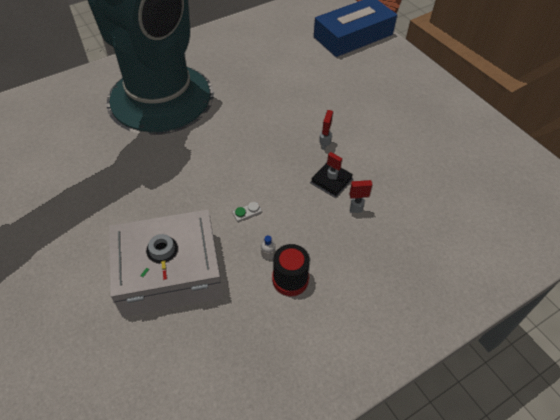

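View pics/top.png

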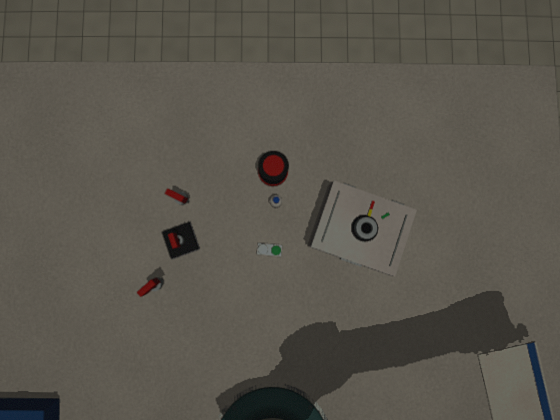

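Candidates that look like the key (top picture): (176,195), (181,240), (149,287). The one at (181,240), scene (334,163), stands on the black stand and seems smallest. I'll confirm that in a crop and measure.

```bash
cat > h.py <<'E'
from plant import *
import cv2,numpy as np
def K(m):
    f=210/np.tan(np.radians(m["fov_y"])/2); return np.array([[f,0,m["cx"]],[0,f,m["cy"]],[0,0,1]])
def ray(m,px):
    n=cv2.undistortPoints(np.array([[px]],float),K(m),np.array([m["k1"],0,0,0.]))[0,0]
    R=np.array(m["R"]);t=np.array(m["t"]); return -R.T@t, R.T@np.array([*n,1])
def at_z(m,px,z):
    o,d=ray(m,px); return o+d*(z-o[2])/d[2]
def proj(m,X):
    return cv2.projectPoints(np.array(X,float).reshape(-1,3),cv2.Rodrigues(np.array(m["R"]))[0],np.array(m["t"]),K(m),np.array([m["k1"],0,0,0.]))[0][:,0]
def tri(m1,p1,m2,p2):
    A=[];b=[]
    for m,p in((m1,p1),(m2,p2)):
        o,d=ray(m,p);d/=np.linalg.norm(d);P=np.eye(3)-np.outer(d,d);A.append(P);b.append(P@o)
    return np.linalg.lstsq(np.vstack(A),np.hstack(b),rcond=None)[0]
E
python3 - <<'E'
from h import *
S=camera_model("scene");T=camera_model("top")
for n in("key","keystand","medbox","indicator"):
    for c in("scene","top"):
        grab_frame(c)
        for o in outline_of(c,n)[:4]:
            r=cv2.minAreaRect(np.argwhere(o["mask"])[:,::-1].astype(np.float32)) 
            print(n,c,round(o["conf"],2),np.round(o["xy"],1),np.round(r[0],1),np.round(r[1],1),round(r[2],1),int(o["mask"].sum()))
a=cv2.imread("pics/scene.png")[85:225,290:400];b=cv2.imread("pics/top.png")[170:310,125:235]
c=cv2.imread("pics/top.png")[170:290,300:430]
f=lambda i,s:cv2.resize(i,None,fx=s,fy=s,interpolation=cv2.INTER_CUBIC)
cv2.imwrite("pics/c1.png",np.hstack([f(a,3.6),f(b,3.6)]))
E
```

```text
key scene 0.74 [327.5 129.5] [326.2 129.5] [11.2 39.4] 3.8 345
key scene 0.65 [359.2 192.4] [361. 196.] [32. 22.] 90.0 525
key scene 0.52 [333.2 165.3] [334.  165.5] [27. 14.] 90.0 297
key top 0.74 [151.9 284.6] [150.3 286.1] [12.1 28.2] 63.4 258
key top 0.68 [174.3 237.5] [176.  238.8] [15.8 13.9] 74.1 174
key top 0.66 [179.5 198. ] [176.6 196.3] [24.6 11.6] 26.6 207
key top 0.65 [268.2 255.4] [269.5 248.5] [13. 23.] 90.0 293
keystand scene 0.6 [333.1 179.4] [332.  178.6] [36. 30.] 30.5 775
keystand top 0.69 [182.7 240.1] [180.2 239.2] [29.3 30.3] 70.3 656
keystand top 0.33 [278.4 197.8] [276. 201.] [12. 10.] 90.0 119
medbox scene 0.64 [164.1 261.9] [162.  263.6] [ 92.6 110. ] 80.5 9734
medbox top 0.62 [363.5 229.6] [361.7 228. ] [92.6 72.6] 18.9 6512
indicator scene 0.54 [162.9 259.7] [163.3 250.3] [25.4 29.6] 40.2 269
indicator top 0.58 [366.2 226. ] [363.7 226.9] [29.  27.3] 67.4 297
```

View pics/c1.png

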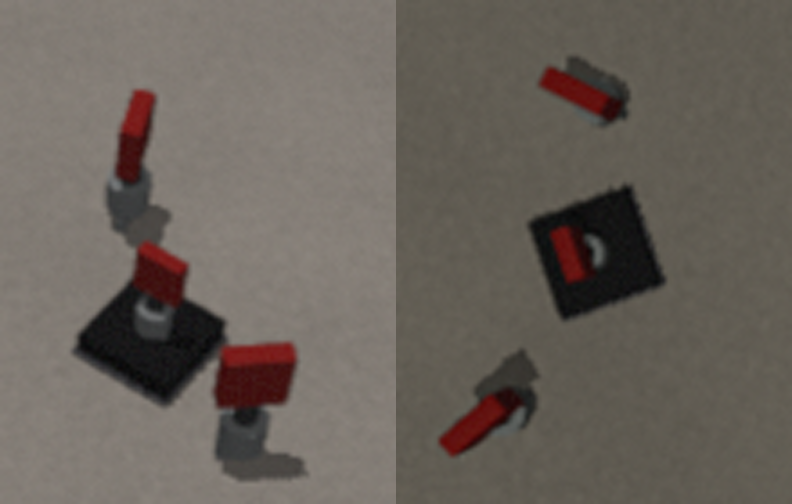

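The key on the stand, top (174,240), is clearly the smallest of the three, so it is the one meant. The others stand free on the table.

```bash
python3 - <<'E'
from h import *
S=camera_model("scene");T=camera_model("top")
q=lambda x,y:((x-396)/3.6+125-.36,y/3.6+170-.36)
print("stand c",at_z(T,q(597,252),.02))
for p in [(530,220),(630,186),(664,283),(564,319)]: print(at_z(T,q(*p),.02)[:2].round(4))
print("key top",at_z(T,q(572,254),.088))
a=at_z(T,q(563,229),.088);b=at_z(T,q(581,280),.088);print("axis",a-b,np.degrees(np.arctan2(*(a-b)[1::-1])))
print("key scene top",at_z(S,((161.5)/3.6+290-.3,259/3.6+85-.3),.088))
print("lock",at_z(T,(365.5,227.5),.112),at_z(S,(161,243),.112))
im=cv2.imread("pics/top.png")[195:260,325:405];im2=cv2.imread("pics/scene.png")[225:290,125:205]
cv2.imwrite("pics/c2.png",np.hstack([cv2.resize(i,None,fx=5,fy=5,interpolation=cv2.INTER_CUBIC) for i in(im,im2)]))
E
```

```text
stand c [0.48861256 0.22339981 0.02      ]
[0.5101 0.269 ]
[0.5331 0.2019]
[0.4678 0.178 ]
[0.4437 0.2447]
key top [0.48772121 0.22341481 0.088     ]
axis [0.03173335 0.01187554 0.        ] 20.517310254246468
key scene top [0.49236769 0.22152099 0.088     ]
lock [ 0.51583326 -0.20419817  0.112     ] [ 0.5177152  -0.20583476  0.112     ]
```

View pics/c2.png

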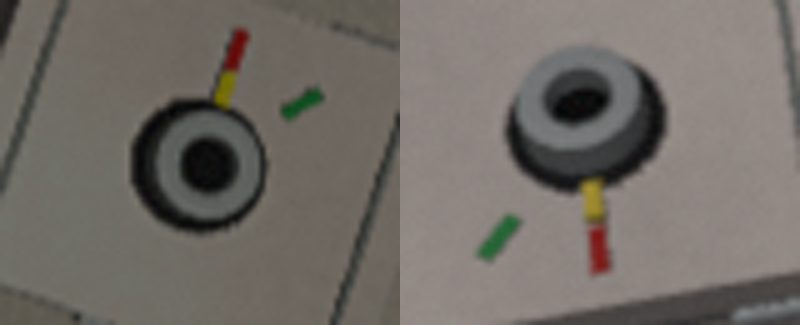

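The lock is near (0.516, -0.205), with the red mark at about -19° and the pointer on it. The key stands at (0.489, 0.223) with a yaw of about 20°. I'll move above the key.

Request:
send_rows --motion '[{"grip":0,"delta_pos":[0.097,-0.1266,0],"twist":0},{"grip":0,"delta_pos":[0.097,-0.1266,0],"twist":0},{"grip":0,"delta_pos":[0.097,-0.1266,0],"twist":0},{"grip":0,"delta_pos":[0.097,-0.1266,0],"twist":0},{"grip":0,"delta_pos":[0.097,-0.1266,0],"twist":0},{"grip":0,"delta_pos":[0.097,-0.1266,0],"twist":0},{"grip":0,"delta_pos":[0.097,-0.1266,0],"twist":0},{"grip":0,"delta_pos":[0.097,-0.1266,0],"twist":0},{"grip":0,"delta_pos":[0.097,-0.1266,0],"twist":0},{"grip":0,"delta_pos":[0.097,-0.1266,0],"twist":0}]'

```text
time_s: 1.73
tool_pos: [0.3221, -0.2226, 0.2315]
tcp_rot: [3.107, 0.463, 0.0]
wrist_force: [1.6, -0.0, -0.4]
grip_width: 1.004
grip_force: 0.0
```

Request:
send_rows --motion '[{"grip":0,"delta_pos":[0.097,-0.1266,0],"twist":0},{"grip":0,"delta_pos":[0.097,-0.1266,0],"twist":0},{"grip":0,"delta_pos":[0.097,-0.1266,0],"twist":0},{"grip":0,"delta_pos":[0.097,-0.1266,0],"twist":0},{"grip":0,"delta_pos":[0.097,-0.1266,0],"twist":0},{"grip":0,"delta_pos":[0.097,-0.1266,0],"twist":0},{"grip":0,"delta_pos":[0.097,-0.1266,0],"twist":0},{"grip":0,"delta_pos":[0.097,-0.1266,0],"twist":0},{"grip":0,"delta_pos":[0.097,-0.1266,0],"twist":0},{"grip":0,"delta_pos":[0.097,-0.1266,0],"twist":0}]'

```text
time_s: 2.57
tool_pos: [0.462, 0.1509, 0.2316]
tcp_rot: [3.107, 0.462, 0.001]
wrist_force: [0.4, -0.6, 0.3]
grip_width: 0.999
grip_force: 0.0
```

Request:
send_rows --motion '[{"grip":0,"delta_pos":[0,0,0],"twist":-0.0397},{"grip":0,"delta_pos":[0,0,0],"twist":-0.0397},{"grip":0,"delta_pos":[0,0,0],"twist":-0.0397},{"grip":0,"delta_pos":[0,0,0],"twist":-0.0397},{"grip":0,"delta_pos":[0,0,0],"twist":-0.0397},{"grip":0,"delta_pos":[0,0,0],"twist":-0.0397},{"grip":0,"delta_pos":[0,0,0],"twist":-0.0397},{"grip":0,"delta_pos":[0,0,0],"twist":-0.0397},{"grip":0,"delta_pos":[0,0,0],"twist":-0.0397},{"grip":0,"delta_pos":[0,0,0],"twist":-0.0397}]'

```text
time_s: 3.4
tool_pos: [0.4616, 0.149, 0.2314]
tcp_rot: [2.245, 2.197, 0.0]
wrist_force: [-0.6, 0.9, 0.9]
grip_width: 1.001
grip_force: 0.0
```

Request:
send_rows --motion '[{"grip":0,"delta_pos":[0,0,0],"twist":-0.0397},{"grip":0,"delta_pos":[0,0,0],"twist":-0.0397},{"grip":0,"delta_pos":[0,0,0],"twist":-0.0397},{"grip":0,"delta_pos":[0,0,0],"twist":-0.0397},{"grip":0,"delta_pos":[0,0,0],"twist":-0.0397},{"grip":0,"delta_pos":[0,0,0],"twist":-0.0397},{"grip":0,"delta_pos":[0,0,0],"twist":-0.0397},{"grip":0,"delta_pos":[0,0,0],"twist":-0.0397},{"grip":0,"delta_pos":[0,0,0],"twist":-0.0397},{"grip":0,"delta_pos":[0,0,0],"twist":-0.0397}]'

```text
time_s: 4.23
tool_pos: [0.4617, 0.1489, 0.2314]
tcp_rot: [0.54, 3.095, 0.0]
wrist_force: [0.2, -0.8, -0.3]
grip_width: 1.0
grip_force: 0.0
```

```bash
cat >> h.py <<'E'
from scipy.spatial.transform import Rotation as Ro
def pose():
    s=read_state(); R=Ro.from_rotvec(s["tcp_rot"]).as_matrix(); return s,np.array(s["tool_pos"]),R
def yaw(R): return np.degrees(np.arctan2(R[1,0],R[0,0]))
E
python3 - <<'E'
from h import *
s,p,R=pose();print(s["time_s"],p,yaw(R),R[:,2],np.round(s["joints"],2))
m=camera_model("wrist");im=grab_frame("wrist");cv2.imwrite("pics/w1.png",cv2.cvtColor(im,4))
E
```

```text
4.2333 [0.46169655 0.1489228  0.2313618 ] 160.20436557203442 [ 1.85550571e-04 -2.12113725e-06 -9.99999983e-01] [ 0.62  0.37 -1.19  1.93  0.39  1.1   0.5 ]
```

View pics/w1.png

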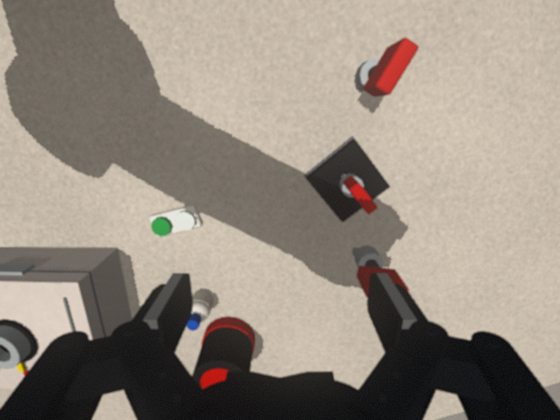

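This shows the stand at (347,180) with the key's red handle at (360,195). The larger look-alikes are at (390,68) and (380,280).

```bash
python3 - <<'E'
from h import *
m=camera_model("wrist")
print([at_z(m,q,.02)[:2].round(4) for q in((352,139),(388,188),(343,221),(305,175))])
print("stand",at_z(m,(347,180.7),.02).round(4)); a=at_z(m,(350,181),.088);b=at_z(m,(371,208),.088);print(a,b,(a+b)/2,np.degrees(np.arctan2(*(a-b)[1::-1])))
s,p,R=pose(); print("d tool", R.T@(np.array([.489,.223,.2314])-p))
E
```

```text
[array([0.4406, 0.242 ]), array([0.5093, 0.2676]), array([0.5317, 0.2061]), array([0.4624, 0.1797])]
stand [0.4849 0.2239 0.02  ]
[0.46663334 0.21734901 0.088     ] [0.4992727  0.22973521 0.088     ] [0.48295302 0.22354211 0.088     ] -159.2189249474099
d tool [-0.00138628  0.07899605 -0.00014594]
```

Request:
send_rows --motion '[{"grip":0,"delta_pos":[0.002,0.105,0],"twist":0},{"grip":0,"delta_pos":[0.002,0.105,0],"twist":0},{"grip":0,"delta_pos":[0,0.105,0],"twist":0},{"grip":0,"delta_pos":[0,0,0],"twist":-0.0371},{"grip":0,"delta_pos":[0,0,0],"twist":-0.0371},{"grip":0,"delta_pos":[0,0,0],"twist":-0.0371},{"grip":0,"delta_pos":[0,0,0],"twist":-0.0371},{"grip":0,"delta_pos":[0,0,0],"twist":-0.0371},{"grip":0,"delta_pos":[0,0,0],"twist":-0.0371},{"grip":0,"delta_pos":[0,0,0],"twist":0}]'

```text
time_s: 5.12
tool_pos: [0.4878, 0.2232, 0.2312]
tcp_rot: [0.548, -3.093, -0.0]
wrist_force: [-0.4, -0.5, -0.6]
grip_width: 1.002
grip_force: 0.0
```

Request:
send_rows --motion '[{"grip":0,"delta_pos":[0,0,0.1],"twist":0},{"grip":0,"delta_pos":[0,0,0.1],"twist":0},{"grip":0,"delta_pos":[0,0,0.08],"twist":0},{"grip":0,"delta_pos":[0,0,0],"twist":0}]'

```text
time_s: 5.45
tool_pos: [0.4865, 0.2223, 0.1583]
tcp_rot: [0.534, -3.092, 0.001]
wrist_force: [0.7, -1.1, -0.7]
grip_width: 0.999
grip_force: 0.0
```

```bash
python3 - <<'E'
from h import *
s,p,R=pose();print(s["time_s"],p,yaw(R),R[:,2],np.round(s["joints"],2))
m=camera_model("wrist");im=grab_frame("wrist");cv2.imwrite("pics/w2.png",cv2.cvtColor(im,4))
for o in outline_of("wrist","keystand")[:1]+outline_of("wrist","key")[:2]: print(o["conf"],o["xy"])
T=camera_model("wrist")
print(proj(m,[[.488,.2235,.088],[.488+.016*.938,.2235+.016*.347,.088],[.488-.016*.938,.2235-.016*.347,.088]]))
E
```

```text
5.45 [0.48651347 0.2222997  0.15827535] -160.40534697633274 [-0.00390151 -0.00163468 -0.99999105] [ 0.37  0.61 -1.14  1.88  0.64  1.08  0.89]
0.92 [278.7, 194.8]
0.87 [282.1, 213.2]
0.65 [402.3, 115.3]
[[280.35176874 229.50013604]
 [280.60328507 249.23991464]
 [280.08833482 208.84886836]]
```

View pics/w2.png

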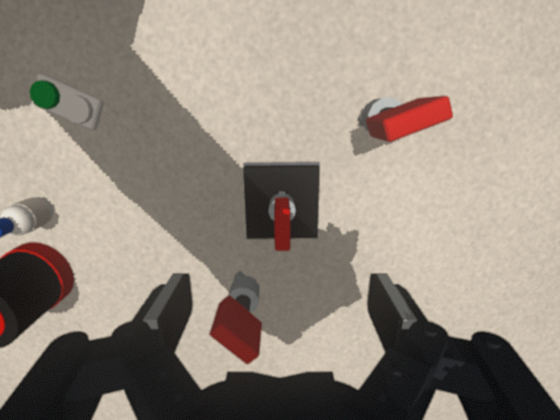

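```bash
python3 - <<'E'
from h import *
m=camera_model("wrist");S=camera_model("scene");T=camera_model("top")
a=tri(T,(175.2,194.9),S,(361.4,182.2));b=tri(T,((478-396)/3.6+125,423/3.6+170),S,(143/3.6+290,97/3.6+85))
print("lookalike tops",a,b)
for w in([361-0,205],):
    print("base near",at_z(T,(186,201),.0))
s,p,R=pose();print("R tool",R.round(3).tolist(),"cam x",np.round(m["R"][0],3))
k=at_z(m,(282,228),.088);print("key c",k, "err tool",R.T@(k-p), "a rel tool",R.T@(a-p),"b",R.T@(b-p))
print("scene check key",proj(S,[[*k[:2],.088]]),proj(T,[[*k[:2],.088]]))
for q in ((229,296),(262,335),(251,362),(211,331)): print("A corner",at_z(m,q,a[2]).round(3))
E
```

```text
lookalike tops [0.58920184 0.21956387 0.09922279] [0.38778976 0.27467897 0.11322405]
base near [0.5847566  0.21604926 0.        ]
R tool [[-0.941, -0.338, 0.001], [-0.338, 0.941, 0.001], [-0.001, 0.0, -1.0]] cam x [-0.338  0.941  0.   ]
key c [0.48985454 0.22652178 0.088     ] err tool [-0.00257032  0.00194535  0.07442113] a rel tool [-0.09370853 -0.03822174  0.06325504] b [0.07715378 0.0818115  0.04916141]
scene check key [[335.72004294 155.07640029]] [[172.1652834  239.24241731]]
A corner [0.553 0.206 0.099]
A corner [0.579 0.242 0.099]
A corner [0.61  0.242 0.099]
A corner [0.59  0.201 0.099]
```

Request:
send_rows --motion '[{"grip":0,"delta_pos":[-0.007,0.0076,0.1],"twist":0},{"grip":0,"delta_pos":[0,0,0.1],"twist":0},{"grip":0,"delta_pos":[0,0,0.1],"twist":0},{"grip":0,"delta_pos":[0,0,0.1],"twist":0},{"grip":0,"delta_pos":[0,0,0.024],"twist":0},{"grip":0,"delta_pos":[0,0,0],"twist":0},{"grip":0,"delta_pos":[0,0,0],"twist":0}]'

```text
time_s: 6.18
tool_pos: [0.4894, 0.2263, 0.0569]
tcp_rot: [-0.542, 3.093, 0.001]
wrist_force: [0.4, 0.5, -0.4]
grip_width: 1.001
grip_force: 0.0
```

Request:
send_rows --motion '[{"grip":0.5,"delta_pos":[0,0,0],"twist":0},{"grip":1,"delta_pos":[0,0,0],"twist":0},{"grip":1,"delta_pos":[0,0,0],"twist":0},{"grip":1,"delta_pos":[0,0,0],"twist":0},{"grip":1,"delta_pos":[0,0,0],"twist":0},{"grip":1,"delta_pos":[0,0,0],"twist":0},{"grip":1,"delta_pos":[0,0,0],"twist":0},{"grip":1,"delta_pos":[0,0,0],"twist":0}]' --grip_force 50

```text
time_s: 6.85
tool_pos: [0.4888, 0.2258, 0.0555]
tcp_rot: [-0.544, 3.094, 0.0]
wrist_force: [-1.7, -0.4, 5.2]
grip_width: 0.129
grip_force: 49.6
```

Request:
send_rows --motion '[{"grip":1,"delta_pos":[0,0,-0.04],"twist":0},{"grip":1,"delta_pos":[0,0,-0.1],"twist":0},{"grip":1,"delta_pos":[0,0,-0.15],"twist":0},{"grip":1,"delta_pos":[0,0,-0.15],"twist":0},{"grip":1,"delta_pos":[0,0,-0.15],"twist":0},{"grip":1,"delta_pos":[0,0,-0.05],"twist":0},{"grip":1,"delta_pos":[0,0,0],"twist":0}]'

```text
time_s: 7.43
tool_pos: [0.4897, 0.2265, 0.2187]
tcp_rot: [-0.543, 3.09, 0.0]
wrist_force: [0.4, -1.2, -1.6]
grip_width: 0.133
grip_force: 49.0
```

Request:
send_rows --motion '[{"grip":1,"delta_pos":[0.0402,-0.1385,0],"twist":0},{"grip":1,"delta_pos":[0.0402,-0.1385,0],"twist":0},{"grip":1,"delta_pos":[0.0402,-0.1385,0],"twist":0},{"grip":1,"delta_pos":[0.0402,-0.1385,0],"twist":0},{"grip":1,"delta_pos":[0.0402,-0.1385,0],"twist":0},{"grip":1,"delta_pos":[0.0402,-0.1385,0],"twist":0},{"grip":1,"delta_pos":[0.0402,-0.1385,0],"twist":0},{"grip":1,"delta_pos":[0.0402,-0.1385,0],"twist":0},{"grip":1,"delta_pos":[0.0402,-0.1385,0],"twist":0},{"grip":1,"delta_pos":[0.0402,-0.1385,0],"twist":0}]'

```text
time_s: 8.27
tool_pos: [0.5115, -0.136, 0.2145]
tcp_rot: [0.543, -3.093, -0.001]
wrist_force: [0.9, -0.1, 0.0]
grip_width: 0.134
grip_force: 49.0
```

Request:
send_rows --motion '[{"grip":1,"delta_pos":[0.0402,-0.1385,0],"twist":0},{"grip":1,"delta_pos":[0.0402,-0.1385,0],"twist":0},{"grip":1,"delta_pos":[0,0,0],"twist":0},{"grip":1,"delta_pos":[0,0,0],"twist":0}]'

```text
time_s: 8.6
tool_pos: [0.5163, -0.2077, 0.214]
tcp_rot: [0.538, -3.094, -0.003]
wrist_force: [-0.1, 1.3, -0.6]
grip_width: 0.134
grip_force: 49.0
```

```bash
python3 - <<'E'
from h import *
s,p,R=pose();print(s["time_s"],p,yaw(R),R[:,2],np.round(s["joints"],2),s["wrist_force"],s["moment"])
m=camera_model("wrist");im=grab_frame("wrist")
t=grab_frame("top");c=grab_frame("scene");np.savez("a.npz",im=im,t=t,c=c)
i=cv2.cvtColor(im,4);j=cv2.cvtColor(c,4)[170:300,100:230]
cv2.imwrite("pics/w3.png",np.hstack([i[:,100:460],cv2.resize(j,(420,420),interpolation=cv2.INTER_CUBIC)]))
E
```

```text
8.6 [ 0.51632563 -0.20767621  0.21400184] -160.25412958382918 [-0.00153927  0.00137201 -0.99999787] [ 1.18  0.57 -1.16  1.78  0.57  1.18  1.77] [-0.05224688  1.32825178 -0.59838389] [ 0.12940799 -0.01627886 -0.029026  ]
```

View pics/w3.png

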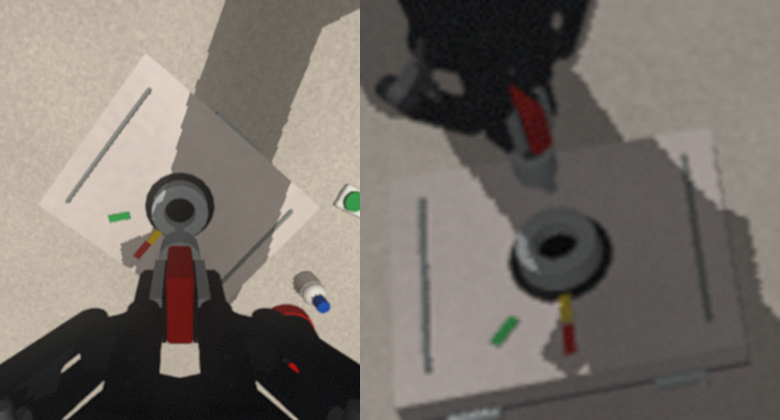

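```bash
python3 - <<'E'
from h import *
d=np.load("a.npz");im=d["im"];m=camera_model("wrist");T=camera_model("top");S=camera_model("scene")
s,p,R=pose()
circ=lambda c,r,z:[[c[0]+r*np.cos(a),c[1]+r*np.sin(a),z] for a in np.linspace(0,2*np.pi,73)]
for n,mm,i,win in(("wrist",m,im,(262,190,300,228)),("scene",S,d["c"],(145,230,180,262)),("top",T,cv2.cvtColor(cv2.imread("pics/top.png"),4),(357,218,377,238))):
    x0,y0,x1,y1=win;g=i[y0:y1,x0:x1].mean(2);u=(g<50).astype(np.uint8)
    k,l,st,ce=cv2.connectedComponentsWithStats(u);b=[j for j in range(1,k)];print(n,[(st[j].tolist(),(ce[j]+[x0,y0]).round(1)) for j in b if st[j][4]>15], [at_z(mm,ce[j]+[x0,y0],.112)[:2].round(4).tolist() for j in b if st[j][4]>15])
c=(.516,-.2055)
f=3;o=np.array([205,160]);v=cv2.resize(cv2.cvtColor(im,4)[160:300,205:355],None,fx=f,fy=f,interpolation=cv2.INTER_CUBIC)
tz=p[2]-.0455
for cc,r,z,col in((c,.024,.112,(0,255,0)),(c,.013,.112,(0,255,255)),(p,.012,tz+.03,(255,0,255)),(p,.012,tz+.01,(255,0,0))):
    q=(proj(m,circ(cc,r,z))-o+.5)*f; cv2.polylines(v,[np.round(q).astype(int)],True,col,1)
f2=4;w=cv2.resize(cv2.cvtColor(d["c"],4)[205:275,125:205],None,fx=f2,fy=f2,interpolation=cv2.INTER_CUBIC)
for cc,r,z,col in((c,.024,.112,(0,255,0)),(c,.013,.112,(0,255,255)),(p,.012,tz+.01,(255,0,0))):
    q=(proj(S,circ(cc,r,z))-[125,205]+.5)*f2; cv2.polylines(w,[np.round(q).astype(int)],True,col,1)
w=cv2.copyMakeBorder(w,0,v.shape[0]-w.shape[0],0,0,0)
cv2.imwrite("pics/o1.png",np.hstack([v,w]))
E
```

```text
wrist [([4, 9, 28, 23, 498], array([279.6, 210.1]))] [[0.5146, -0.2054]]
scene [([2, 8, 31, 24, 152], array([165.3, 253.4])), ([10, 12, 12, 8, 73], array([160.5, 245.7]))] [[0.5433, -0.2085], [0.5228, -0.2092]]
top [([4, 5, 11, 11, 98], array([366.1, 227.6]))] [[0.5156, -0.2056]]
```

View pics/o1.png

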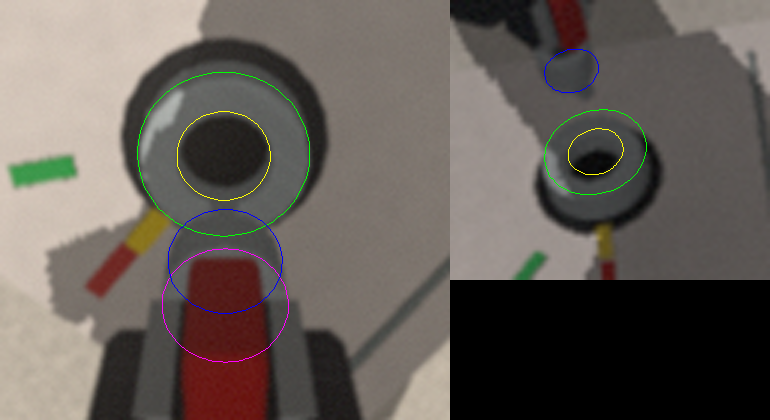

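```bash
cat > fit.py <<'E'
from h import *
from scipy.ndimage import map_coordinates as mc
from scipy.optimize import least_squares
def fit(mm,img,c0,r,z,angs,search,sign):
    # edge points along rays (image angles, deg; 90=down) about projected circle; sign=+1 dark inside
    g=cv2.GaussianBlur(img.astype(float).mean(2),(0,0),.7);ctr=proj(mm,[[*c0,z]])[0];out=[]
    P=proj(mm,[[c0[0]+r*np.cos(a),c0[1]+r*np.sin(a),z] for a in np.linspace(0,2*np.pi,360)])-ctr
    A=np.degrees(np.arctan2(P[:,1],P[:,0]))
    for a in angs:
        r0=np.linalg.norm(P[np.argmin(abs((A-a+180)%360-180))]);rr=np.arange(r0*(1-search),r0*(1+search),.2);u=np.array([np.cos(np.radians(a)),np.sin(np.radians(a))])
        v=mc(g,[ctr[1]+rr*u[1],ctr[0]+rr*u[0]],order=1);d=sign*np.gradient(v);k=d.argmax()
        if d[k]>.8: out.append(at_z(mm,ctr+rr[k]*u,z)[:2])
    out=np.array(out);s=least_squares(lambda c:np.linalg.norm(out-c,axis=1)-r,c0,loss="soft_l1",f_scale=.0007)
    s2=least_squares(lambda c:np.linalg.norm(out-c[:2],axis=1)-c[2],[*c0,r],loss="soft_l1",f_scale=.0007)
    return s.x.round(4),len(out),np.std(s.fun).round(5),s2.x.round(4)
E
python3 - <<'E'
from fit import *
d=np.load("a.npz");W=camera_model("wrist");T=camera_model("top");S=camera_model("scene");s,p,R=pose()
top=cv2.cvtColor(cv2.imread("pics/top.png"),4)
for n,mm,i in(("wrist",W,d["im"]),("scene",S,d["c"]),("top",T,top)):
    c0=(.514,-.206)
    print(n,"bore near",fit(mm,i,c0,.013,.112,range(-10,191,8),.4,1))
    print(n,"rim far",fit(mm,i,c0,.024,.112,range(-170,-9,8),.2,-1))
tz=p[2]-.0455
for z in(.078,.044): print(proj(W,[p*[1,1,0]+R[:,0]*.017+R[:,1]*y+np.array([0,0,tz+z]) for y in(-.006,.006)]).round(1))
g=d["im"][235:262,280].astype(int);print(g.tolist())
E
```

```text
wrist bore near (array([ 0.5119, -0.2066]), 26, np.float64(0.00047), array([ 0.5128, -0.2062,  0.0122]))
wrist rim far (array([ 0.5133, -0.2054]), 21, np.float64(0.00114), array([ 0.5107, -0.2062,  0.0218]))
scene bore near (array([ 0.5176, -0.2094]), 25, np.float64(0.00156), array([ 0.5156, -0.2088,  0.0148]))
scene rim far (array([ 0.5085, -0.2076]), 4, np.float64(0.00072), array([ 0.5121, -0.2189,  0.0335]))
top bore near (array([ 0.5164, -0.2059]), 26, np.float64(0.00045), array([ 0.5168, -0.2059,  0.0134]))
top rim far (array([ 0.5148, -0.2049]), 21, np.float64(0.00087), array([ 0.5169, -0.2051,  0.0223]))
[[264.7 279.3]
 [294.2 279.3]]
[[267.6 244.6]
 [291.2 244.6]]
[[76, 76, 74], [74, 77, 74], [75, 77, 74], [77, 78, 77], [74, 74, 73], [75, 77, 74], [82, 83, 80], [91, 92, 90], [94, 95, 93], [96, 93, 92], [90, 76, 73], [85, 47, 47], [86, 35, 31], [80, 28, 18], [84, 29, 25], [83, 27, 25], [84, 28, 27], [85, 31, 29], [83, 29, 25], [84, 23, 22], [81, 24, 20], [82, 25, 22], [86, 30, 30], [82, 26, 22], [84, 27, 25], [85, 27, 27], [81, 23, 17]]
```

Request:
send_rows --motion '[{"grip":1,"delta_pos":[0.012,0.011,0],"twist":0.0376},{"grip":1,"delta_pos":[0,0,0],"twist":0.0376},{"grip":1,"delta_pos":[0,0,0],"twist":0.0376},{"grip":1,"delta_pos":[0,0,0],"twist":0.0376},{"grip":1,"delta_pos":[0,0,0],"twist":0.0376},{"grip":1,"delta_pos":[0,0,0],"twist":0.0376},{"grip":1,"delta_pos":[0,0,0],"twist":0.0376},{"grip":1,"delta_pos":[0,0,0],"twist":0.0376},{"grip":1,"delta_pos":[0,0,0],"twist":0.0376},{"grip":1,"delta_pos":[0,0,0],"twist":0.0376}]'

```text
time_s: 9.58
tool_pos: [0.5133, -0.2031, 0.2153]
tcp_rot: [-1.277, -2.87, 0.0]
wrist_force: [-1.0, 0.4, -1.2]
grip_width: 0.132
grip_force: 49.1
```

Request:
send_rows --motion '[{"grip":1,"delta_pos":[0,0,0],"twist":0.0376},{"grip":1,"delta_pos":[0,0,0],"twist":0.0376},{"grip":1,"delta_pos":[0,0,0],"twist":0.0376},{"grip":1,"delta_pos":[0,0,0.08],"twist":0},{"grip":1,"delta_pos":[0,0,0.06],"twist":0},{"grip":1,"delta_pos":[0,0,0],"twist":0},{"grip":1,"delta_pos":[0,0,0],"twist":0},{"grip":1,"delta_pos":[0,0,0],"twist":0}]'

```text
time_s: 10.25
tool_pos: [0.5137, -0.2038, 0.1811]
tcp_rot: [1.756, 2.604, 0.0]
wrist_force: [1.3, 0.1, -0.6]
grip_width: 0.133
grip_force: 49.1
```

```bash
cat > look.py <<'E'
from fit import *
import sys
s,p,R=pose();W=camera_model("wrist");im=grab_frame("wrist");S=camera_model("scene");c=grab_frame("scene")
print(s["time_s"],p.round(4),yaw(R).round(2),R[:,2].round(4),np.round(s["joints"],2),np.round(s["wrist_force"],1))
for n,mm,i in(("wrist",W,im),("scene",S,c)):
    print(n,"bore near",fit(mm,i,(.513,-.206),.013,.112,range(-10,191,8),.35,1),"rim far",fit(mm,i,(.513,-.206),.024,.112,range(-170,-9,8),.15,-1))
g=cv2.cvtColor(im,4); np.savez("b.npz",im=im,c=c)
circ=lambda c,r,z:[[c[0]+r*np.cos(a),c[1]+r*np.sin(a),z] for a in np.linspace(0,2*np.pi,73)]
tz=p[2]-.0455;L=(.5125,-.2062)
def draw(img,mm,o,wh,f):
    v=cv2.resize(img[o[1]:o[1]+wh[1],o[0]:o[0]+wh[0]],None,fx=f,fy=f,interpolation=cv2.INTER_CUBIC)
    for cc,r,z,col in((L,.024,.112,(0,255,0)),(L,.013,.112,(0,255,255)),(p,.012,tz+.01,(255,0,0)),(p,.012,tz+.03,(255,0,255))):
        cv2.polylines(v,[np.round((proj(mm,circ(cc,r,z))-o+.5)*f).astype(int)],True,col,1)
    return v
cv2.imwrite(sys.argv[1],np.hstack([draw(g,W,np.array([220,190]),(120,120),3),draw(cv2.cvtColor(c,4),S,np.array([125,205]),(80,72),5)]))
E
python3 look.py pics/o2.png
```

```text
10.25 [ 0.5137 -0.2038  0.1811] 112.02 [ 5.e-04 -0.e+00 -1.e+00] [ 0.95  0.46 -0.8   1.83  0.38  1.02  0.39] [ 1.3  0.1 -0.6]
wrist bore near (array([ 0.5139, -0.204 ]), 23, np.float64(0.00257), array([ 0.5146, -0.2047,  0.0123])) rim far (array([ 0.5145, -0.2029]), 21, np.float64(0.00067), array([ 0.5137, -0.2011,  0.0224]))
scene bore near (array([ 0.5172, -0.2078]), 24, np.float64(0.0014), array([ 0.5166, -0.2075,  0.0135])) rim far (array([ 0.5122, -0.2083]), 1, np.float64(0.0), array([ 0.5126, -0.2072,  0.0228]))
```

View pics/o2.png

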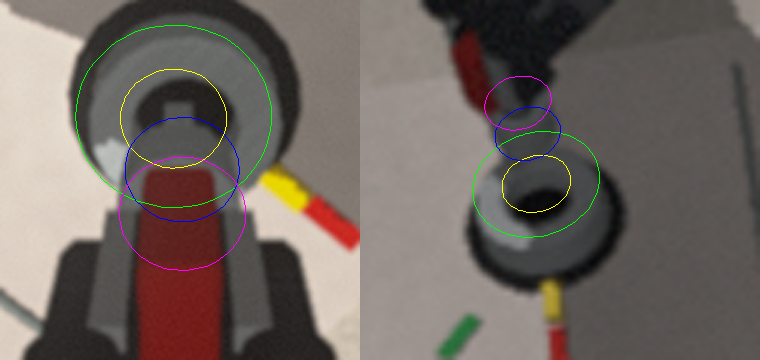

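```bash
python3 - <<'E'
from fit import *
d=np.load("b.npz");W=camera_model("wrist");s,p,R=pose();im=d["im"];tz=p[2]-.0455
print("cols",[(r,int(im[r,277:283].mean())) for r in range(205,252)])
print("row226",[(c,int(im[224:230,c].mean())) for c in range(262,300)])
for k in(-.003,-.002,-.001,0,.001):
    X=lambda x,z:p*[1,1,0]+R[:,0]*(x+k)+np.array([0,0,tz+z])
    print(k,proj(W,[X(.011,0),X(.011,.010),X(.012,.010),X(.017,.044)])[:,1].round(1))
# far bore edge inner: project lock candidates
for a in(.000,.001,.002,.003,.004): print(a,proj(W,[np.array([.5146,-.2057,.112])+R[:,0]*(q+a) for q in(.024,.013)])[:,1].round(1))
E
```

```text
cols [(205, 106), (206, 104), (207, 104), (208, 104), (209, 104), (210, 105), (211, 103), (212, 106), (213, 105), (214, 102), (215, 87), (216, 63), (217, 39), (218, 34), (219, 33), (220, 34), (221, 35), (222, 33), (223, 43), (224, 65), (225, 79), (226, 83), (227, 83), (228, 83), (229, 83), (230, 85), (231, 85), (232, 83), (233, 82), (234, 82), (235, 82), (236, 82), (237, 84), (238, 83), (239, 83), (240, 82), (241, 86), (242, 95), (243, 103), (244, 102), (245, 89), (246, 68), (247, 56), (248, 52), (249, 54), (250, 53), (251, 54)]
row226 [(262, 105), (263, 104), (264, 92), (265, 71), (266, 50), (267, 39), (268, 37), (269, 38), (270, 38), (271, 38), (272, 37), (273, 39), (274, 54), (275, 74), (276, 80), (277, 80), (278, 79), (279, 79), (280, 79), (281, 80), (282, 78), (283, 71), (284, 53), (285, 37), (286, 31), (287, 32), (288, 33), (289, 32), (290, 32), (291, 32), (292, 30), (293, 32), (294, 32), (295, 31), (296, 38), (297, 57), (298, 81), (299, 96)]
-0.003 [228.6 234.5 233.  249.3]
-0.002 [227.1 233.  231.5 247.5]
-0.001 [225.7 231.5 230.  245.7]
0 [224.3 230.  228.5 243.9]
0.001 [222.8 228.5 227.  242.1]
0.0 [197.5 212.2]
0.001 [196.1 210.8]
0.002 [194.7 209.5]
0.003 [193.4 208.2]
0.004 [192.  206.9]
```

```bash
python3 - <<'E'
from fit import *
d=np.load("b.npz");W=camera_model("wrist");s,p,R=pose();im=d["im"]
for c0 in((.5146,-.2050),(.514,-.2035)):
  print("face far v2",fit(W,im,c0,.013,.098,[*range(-170,-100,7),*range(-80,-9,7)],.35,1))
  print("rim far v2",fit(W,im,c0,.024,.112,range(-170,-9,8),.12,-1))
for a in(-.001,.000,.001,.002,.003): print(a,proj(W,[np.array([.5146,-.2057,.098])+R[:,0]*(.013+a)])[:,1].round(1),proj(W,[np.array([.5146,-.2057,.112])+R[:,0]*(.024+a)])[:,1].round(1))
print("cols",[(r,int(im[r,277:283].mean())) for r in range(180,205)])
E
```

```text
face far v2 (array([ 0.5176, -0.2117]), 7, np.float64(0.00047), array([ 0.5153, -0.2063,  0.0091]))
rim far v2 (array([ 0.5144, -0.2036]), 21, np.float64(0.00057), array([ 0.5137, -0.2019,  0.0226]))
face far v2 (array([ 0.5173, -0.211 ]), 3, np.float64(0.00028), array([ 0.514 , -0.2035,  0.0085]))
rim far v2 (array([ 0.5145, -0.2035]), 21, np.float64(0.00059), array([ 0.5138, -0.2017,  0.0224]))
-0.001 [207.6] [198.8]
0.0 [206.3] [197.5]
0.001 [205.1] [196.1]
0.002 [203.8] [194.7]
0.003 [202.6] [193.4]
cols [(180, 126), (181, 124), (182, 125), (183, 126), (184, 123), (185, 110), (186, 82), (187, 51), (188, 39), (189, 39), (190, 40), (191, 38), (192, 38), (193, 42), (194, 55), (195, 72), (196, 81), (197, 83), (198, 83), (199, 83), (200, 84), (201, 86), (202, 96), (203, 105), (204, 108)]
```

```bash
python3 - <<'E'
from fit import *
b=np.load("b.npz");a=np.load("a.npz");W=camera_model("wrist");s,p,R=pose()
up=[*range(-175,-110,5),*range(-70,-4,5)]
for c0 in((.5157,-.2080),(.516,-.207)):
  print("v2 bore",fit(W,b["im"],c0,.013,.112,up,.25,1),"rim",fit(W,b["im"],c0,.024,.112,range(-150,-29,6),.06,-1))
# view 1 pose: rebuild camera from tool-relative transform
Rc=np.array(W["R"]);tc=np.array(W["t"]);Rt=Rc@R;tt=Rc@p+tc   # X_cam=Rt X_tool+tt
p1=np.array([0.51632563,-0.20767621,0.21400184]);th=np.radians(-160.254)
R1=np.array([[np.cos(th),np.sin(th),0],[np.sin(th),-np.cos(th),0],[0,0,-1.]])
W1=dict(W);W1["R"]=Rt@R1.T;W1["t"]=tt-Rt@R1.T@p1
for c0 in((.5157,-.2080),(.516,-.207)):
  print("v1 bore",fit(W1,a["im"],c0,.013,.112,up,.25,1),"rim",fit(W1,a["im"],c0,.024,.112,range(-150,-29,6),.06,-1))
E
```

```text
v2 bore (array([ 0.5162, -0.208 ]), 27, np.float64(0.00033), array([ 0.5159, -0.2073,  0.0125])) rim (array([ 0.5163, -0.2085]), 21, np.float64(0.00066), array([ 0.5172, -0.2109,  0.0263]))
v2 bore (array([ 0.5162, -0.208 ]), 27, np.float64(0.0002), array([ 0.5159, -0.2075,  0.0126])) rim (array([ 0.5167, -0.2081]), 21, np.float64(0.00098), array([ 0.5187, -0.2132,  0.0291]))
v1 bore (array([ 0.5169, -0.2079]), 27, np.float64(0.00016), array([ 0.5168, -0.208 ,  0.0129])) rim (array([ 0.5162, -0.2067]), 21, np.float64(0.00077), array([ 0.5187, -0.2055,  0.0265]))
v1 bore (array([ 0.517, -0.208]), 27, np.float64(0.00023), array([ 0.5165, -0.2081,  0.0127])) rim (array([ 0.5167, -0.2069]), 21, np.float64(0.00085), array([ 0.52  , -0.2054,  0.0272]))
```

Request:
send_rows --motion '[{"grip":1,"delta_pos":[-0.01,0.002,0],"twist":0},{"grip":1,"delta_pos":[-0.01,0.002,0],"twist":0},{"grip":1,"delta_pos":[0,0,0],"twist":0},{"grip":1,"delta_pos":[0,0,0],"twist":0},{"grip":1,"delta_pos":[0,0,0],"twist":0}]'

```text
time_s: 10.77
tool_pos: [0.5161, -0.2087, 0.1803]
tcp_rot: [-1.758, -2.604, -0.0]
wrist_force: [0.9, -0.3, -0.8]
grip_width: 0.135
grip_force: 49.1
```

```bash
cat > chk.py <<'E'
from fit import *
s,p,R=pose();W=camera_model("wrist");im=grab_frame("wrist");S=camera_model("scene");c=grab_frame("scene")
np.savez("b.npz",im=im,c=c)
print(s["time_s"],p.round(4),yaw(R).round(2),np.round(s["joints"],2),np.round(s["wrist_force"],1),np.round(s["moment"],3))
up=[*range(-175,-110,5),*range(-70,-4,5)]
print("bore",fit(W,im,(.5164,-.208),.013,.112,up,.25,1),fit(S,c,(.5164,-.208),.013,.112,range(5,176,8),.25,1))
print("err tool",(R.T@(np.array([.5165,-.208,0])-p))[:2].round(4))
E
python3 chk.py; python3 -c "
from h import *
im=np.load('b.npz')['im'];print([(r,int(im[r,277:283].mean())) for r in range(205,235)])
for r in(226,230): print([(c,int(im[r-2:r+3,c].mean())) for c in range(262,300)])
s,p,R=pose();W=camera_model('wrist');print(proj(W,[p*[1,1,0]+R[:,0]*.011+R[:,1]*y+np.array([0,0,p[2]-.0455]) for y in(-.003,.003)]))"
```

```text
10.7667 [ 0.5161 -0.2087  0.1803] 111.95 [ 0.95  0.46 -0.79  1.82  0.38  1.02  0.39] [ 0.9 -0.3 -0.8] [ 0.043  0.016 -0.031]
bore (array([ 0.5161, -0.2075]), 27, np.float64(0.00047), array([ 0.5158, -0.2068,  0.0125])) (array([ 0.5178, -0.2085]), 22, np.float64(0.00058), array([ 0.5171, -0.2082,  0.0136]))
err tool [0.0005 0.0006]
[(205, 105), (206, 104), (207, 103), (208, 92), (209, 70), (210, 44), (211, 34), (212, 33), (213, 35), (214, 34), (215, 34), (216, 35), (217, 34), (218, 35), (219, 35), (220, 35), (221, 34), (222, 34), (223, 43), (224, 64), (225, 79), (226, 84), (227, 83), (228, 83), (229, 84), (230, 86), (231, 84), (232, 84), (233, 82), (234, 82)]
[(262, 103), (263, 90), (264, 79), (265, 69), (266, 57), (267, 45), (268, 41), (269, 37), (270, 38), (271, 37), (272, 37), (273, 40), (274, 53), (275, 73), (276, 80), (277, 78), (278, 79), (279, 78), (280, 78), (281, 79), (282, 79), (283, 71), (284, 52), (285, 35), (286, 32), (287, 33), (288, 32), (289, 33), (290, 33), (291, 32), (292, 32), (293, 33), (294, 35), (295, 44), (296, 55), (297, 67), (298, 76), (299, 87)]
[(262, 104), (263, 96), (264, 88), (265, 82), (266, 80), (267, 73), (268, 65), (269, 56), (270, 49), (271, 46), (272, 46), (273, 51), (274, 65), (275, 81), (276, 86), (277, 85), (278, 83), (279, 83), (280, 83), (281, 85), (282, 84), (283, 80), (284, 67), (285, 50), (286, 43), (287, 42), (288, 40), (289, 38), (290, 38), (291, 43), (292, 47), (293, 55), (294, 65), (295, 72), (296, 76), (297, 77), (298, 87), (299, 98)]
[[275.5185388  224.34545116]
 [284.76191519 224.3417807 ]]
```

Request:
send_rows --motion '[{"grip":1,"delta_pos":[0,0.004,0.03],"twist":0},{"grip":1,"delta_pos":[0,0,0.04],"twist":0},{"grip":1,"delta_pos":[0,0,0.03],"twist":0},{"grip":1,"delta_pos":[0,0,0.02],"twist":0},{"grip":1,"delta_pos":[0,0,0],"twist":0},{"grip":1,"delta_pos":[0,0,0],"twist":0},{"grip":1,"delta_pos":[0,0,0],"twist":0}]'

```text
time_s: 11.45
tool_pos: [0.5172, -0.2083, 0.1504]
tcp_rot: [1.758, 2.604, 0.0]
wrist_force: [-0.3, -0.0, -1.4]
grip_width: 0.131
grip_force: 49.1
```

```bash
python3 chk.py;python3 -c "
from h import *
im=np.load('b.npz')['im']
s,p,R=pose();W=camera_model('wrist');tz=p[2]-.0455
print(proj(W,[p*[1,1,0]+R[:,0]*x+np.array([0,0,tz+z]) for x,z in((.012,.01),(.012,.03),(.017,.044))]), proj(W,[np.array([.5164,-.208,.112])+R[:,0]*x for x in(.013,.024)]))
print([(r,int(im[r,277:283].mean())) for r in range(190,250)])
cv2.imwrite('pics/o3.png',np.hstack([cv2.resize(cv2.cvtColor(im,4)[170:290,220:340],None,fx=3.3,fy=3.3,interpolation=2),cv2.resize(cv2.cvtColor(np.load('b.npz')['c'],4)[195:275,125:205],(396,396),interpolation=2)]))"
```

```text
11.45 [ 0.5172 -0.2083  0.1504] 111.96 [ 0.93  0.5  -0.77  1.84  0.42  0.97  0.36] [-0.3 -0.  -1.4] [ 0.035 -0.021  0.06 ]
bore (array([ 0.5161, -0.2074]), 27, np.float64(0.00016), array([ 0.5162, -0.2076,  0.0131])) (array([ 0.5188, -0.2094]), 21, np.float64(0.00108), array([ 0.5165, -0.2089,  0.015 ]))
err tool [ 0.0005 -0.0006]
[[280.09767599 228.5659049 ]
 [280.17734125 241.77641368]
 [280.24794033 243.98855444]] [[279.13418202 224.26545356]
 [279.11997356 207.49983487]]
[(190, 47), (191, 38), (192, 38), (193, 38), (194, 38), (195, 38), (196, 37), (197, 39), (198, 54), (199, 71), (200, 82), (201, 85), (202, 85), (203, 85), (204, 86), (205, 84), (206, 84), (207, 91), (208, 103), (209, 112), (210, 112), (211, 109), (212, 108), (213, 108), (214, 107), (215, 109), (216, 108), (217, 109), (218, 108), (219, 108), (220, 108), (221, 108), (222, 101), (223, 87), (224, 77), (225, 81), (226, 84), (227, 84), (228, 84), (229, 85), (230, 86), (231, 87), (232, 86), (233, 84), (234, 83), (235, 84), (236, 85), (237, 85), (238, 84), (239, 84), (240, 85), (241, 89), (242, 98), (243, 106), (244, 105), (245, 92), (246, 69), (247, 54), (248, 50), (249, 52)]
```

View pics/o3.png

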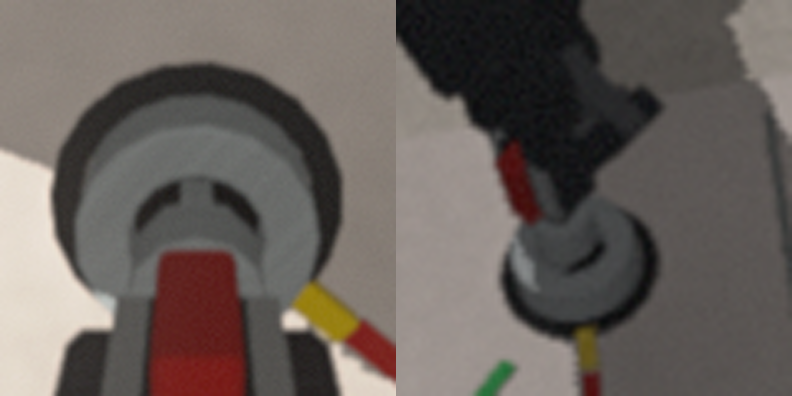

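Request:
send_rows --motion '[{"grip":1,"delta_pos":[0.004,0,0],"twist":0},{"grip":1,"delta_pos":[0,0,0.01],"twist":0},{"grip":1,"delta_pos":[0,0,0.01],"twist":0},{"grip":1,"delta_pos":[0,0,0],"twist":0},{"grip":1,"delta_pos":[0,0,0],"twist":0},{"grip":1,"delta_pos":[0,0,0],"twist":0}]'

```text
time_s: 12.05
tool_pos: [0.5166, -0.2074, 0.1452]
tcp_rot: [-1.758, -2.604, -0.0]
wrist_force: [-0.1, 0.4, -0.7]
grip_width: 0.131
grip_force: 49.1
```

```bash
python3 chk.py
```

```text
12.05 [ 0.5166 -0.2074  0.1452] 111.95 [ 0.93  0.51 -0.77  1.84  0.42  0.96  0.35] [-0.1  0.4 -0.7] [-0.026 -0.044  0.034]
bore (array([ 0.5161, -0.2072]), 27, np.float64(0.00017), array([ 0.5161, -0.2074,  0.0131])) (array([ 0.5194, -0.2089]), 22, np.float64(0.00133), array([ 0.5162, -0.2078,  0.016 ]))
err tool [-0.0005 -0.0004]
```

Request:
send_rows --motion '[{"grip":1,"delta_pos":[0,0,0.005],"twist":0},{"grip":1,"delta_pos":[0,0,0.005],"twist":0},{"grip":1,"delta_pos":[0,0,0],"twist":0},{"grip":1,"delta_pos":[0,0,0],"twist":0}]'

```text
time_s: 12.48
tool_pos: [0.5168, -0.2074, 0.1428]
tcp_rot: [1.758, 2.604, 0.0]
wrist_force: [-0.3, -0.1, 2.5]
grip_width: 0.132
grip_force: 49.5
```

Request:
send_rows --motion '[{"grip":1,"delta_pos":[0,0,0.004],"twist":0},{"grip":1,"delta_pos":[0,0,0],"twist":0},{"grip":1,"delta_pos":[0,0,0],"twist":0}]'

```text
time_s: 12.73
tool_pos: [0.5168, -0.2074, 0.1419]
tcp_rot: [1.758, 2.604, 0.0]
wrist_force: [-0.1, -0.5, 2.0]
grip_width: 0.133
grip_force: 49.7
```

Request:
send_rows --motion '[{"grip":1,"delta_pos":[0,0,0.004],"twist":0},{"grip":1,"delta_pos":[0,0,0],"twist":0},{"grip":1,"delta_pos":[0,0,0],"twist":0}]'

```text
time_s: 12.98
tool_pos: [0.5167, -0.2074, 0.1408]
tcp_rot: [1.758, 2.604, 0.0]
wrist_force: [0.3, 0.3, 3.9]
grip_width: 0.134
grip_force: 49.8
```

Request:
send_rows --motion '[{"grip":1,"delta_pos":[0,0,0],"twist":-0.0185},{"grip":1,"delta_pos":[0,0,0],"twist":-0.0185},{"grip":1,"delta_pos":[0,0,0],"twist":0},{"grip":1,"delta_pos":[0,0,0],"twist":0}]'

```text
time_s: 13.32
tool_pos: [0.5166, -0.2073, 0.1405]
tcp_rot: [-1.606, -2.7, -0.001]
wrist_force: [1.8, 0.6, -2.1]
grip_width: 0.135
grip_force: 49.1
```

Request:
send_rows --motion '[{"grip":1,"delta_pos":[0,0,0],"twist":0}]'

```text
time_s: 13.4
tool_pos: [0.5167, -0.2073, 0.1406]
tcp_rot: [-1.606, -2.7, -0.001]
wrist_force: [2.4, 1.4, -2.3]
grip_width: 0.131
grip_force: 49.0
```

Request:
send_rows --motion '[{"grip":1,"delta_pos":[0,0,0],"twist":0}]'

```text
time_s: 13.48
tool_pos: [0.5166, -0.2073, 0.1406]
tcp_rot: [-1.605, -2.7, -0.0]
wrist_force: [2.7, -0.4, -3.0]
grip_width: 0.133
grip_force: 48.9
```

```bash
python3 -c "
from h import *
s,p,R=pose();print(p,yaw(R),s['moment'],s['wrist_force'])"
```

```text
[ 0.51662583 -0.20728085  0.14061412] 118.53416506688468 [ 0.13577037 -0.52913348  0.04516098] [ 2.72506286 -0.42572222 -3.03676973]
```

Request:
send_rows --motion '[{"grip":1,"delta_pos":[0,0,0.004],"twist":0},{"grip":1,"delta_pos":[0,0,0.004],"twist":0},{"grip":1,"delta_pos":[0,0,0],"twist":0},{"grip":1,"delta_pos":[0,0,0],"twist":0}]'

```text
time_s: 13.82
tool_pos: [0.5167, -0.2073, 0.1388]
tcp_rot: [-1.604, -2.701, -0.0]
wrist_force: [1.5, 1.0, 2.0]
grip_width: 0.132
grip_force: 49.6
```

```bash
python3 -c "
from h import *
s,p,R=pose();print(p,yaw(R),s['moment'],s['wrist_force'])"
```

```text
[ 0.5167035  -0.20734261  0.13878792] 118.60529357626332 [ 0.22226635 -0.33031089  0.10433914] [1.45541309 0.95883004 1.98841063]
```

Request:
send_rows --motion '[{"grip":1,"delta_pos":[0,0,0.004],"twist":0},{"grip":1,"delta_pos":[0,0,0],"twist":0},{"grip":1,"delta_pos":[0,0,0],"twist":0}]'

```text
time_s: 14.07
tool_pos: [0.5167, -0.2074, 0.1378]
tcp_rot: [1.604, 2.701, 0.0]
wrist_force: [1.8, 1.1, 1.9]
grip_width: 0.132
grip_force: 49.6
```

Request:
send_rows --motion '[{"grip":1,"delta_pos":[0,0,0.004],"twist":0},{"grip":1,"delta_pos":[0,0,0],"twist":0},{"grip":1,"delta_pos":[0,0,0],"twist":0}]'

```text
time_s: 14.32
tool_pos: [0.5167, -0.2073, 0.1368]
tcp_rot: [1.604, 2.702, 0.0]
wrist_force: [2.3, 1.1, 1.7]
grip_width: 0.132
grip_force: 49.6
```

Force stays flat at about 2 N past 6 mm, so the blade is in the slot. Next I'll seat it.

Request:
send_rows --motion '[{"grip":1,"delta_pos":[0,0,0.004],"twist":0},{"grip":1,"delta_pos":[0,0,0.004],"twist":0},{"grip":1,"delta_pos":[0,0,0],"twist":0},{"grip":1,"delta_pos":[0,0,0],"twist":0}]'

```text
time_s: 14.65
tool_pos: [0.5167, -0.2073, 0.1347]
tcp_rot: [-1.603, -2.701, -0.0]
wrist_force: [2.1, 2.0, 1.4]
grip_width: 0.13
grip_force: 49.5
```

Request:
send_rows --motion '[{"grip":1,"delta_pos":[0,0,0.004],"twist":0},{"grip":1,"delta_pos":[0,0,0],"twist":0},{"grip":1,"delta_pos":[0,0,0],"twist":0}]'

```text
time_s: 14.9
tool_pos: [0.5167, -0.2074, 0.1338]
tcp_rot: [-1.604, -2.701, -0.0]
wrist_force: [1.5, 2.0, 2.0]
grip_width: 0.134
grip_force: 49.5
```

```bash
python3 -c "
from h import *
s,p,R=pose();print(p,yaw(R),s['moment'],s['wrist_force'],s['joints'])"
```

```text
[ 0.51668485 -0.20737785  0.1337546 ] 118.61142504763586 [ 0.39657653 -0.57690536  0.04656621] [1.52288596 1.96736778 2.02961321] [ 0.93562274  0.53146632 -0.78446958  1.85229779  0.4567067   0.94709438
  0.44497303]
```

Request:
send_rows --motion '[{"grip":1,"delta_pos":[0,0,0.003],"twist":0},{"grip":1,"delta_pos":[0,0,0],"twist":0},{"grip":1,"delta_pos":[0,0,0],"twist":0}]'

```text
time_s: 15.15
tool_pos: [0.5167, -0.2074, 0.133]
tcp_rot: [-1.604, -2.701, -0.0]
wrist_force: [2.6, 0.3, 2.7]
grip_width: 0.134
grip_force: 49.5
```

Request:
send_rows --motion '[{"grip":1,"delta_pos":[0,0,0.003],"twist":0},{"grip":1,"delta_pos":[0,0,0],"twist":0},{"grip":1,"delta_pos":[0,0,0],"twist":0}]'

```text
time_s: 15.4
tool_pos: [0.5167, -0.2074, 0.1323]
tcp_rot: [-1.604, -2.701, -0.0]
wrist_force: [1.5, 1.3, 2.4]
grip_width: 0.134
grip_force: 49.6
```

Request:
send_rows --motion '[{"grip":1,"delta_pos":[0,0,0.004],"twist":0},{"grip":1,"delta_pos":[0,0,0],"twist":0},{"grip":1,"delta_pos":[0,0,0],"twist":0}]'

```text
time_s: 15.65
tool_pos: [0.5167, -0.2074, 0.1313]
tcp_rot: [-1.604, -2.701, -0.0]
wrist_force: [2.6, 1.4, 2.6]
grip_width: 0.134
grip_force: 49.8
```

Request:
send_rows --motion '[{"grip":1,"delta_pos":[0,0,0.003],"twist":0},{"grip":1,"delta_pos":[0,0,0],"twist":0},{"grip":1,"delta_pos":[0,0,0],"twist":0}]'

```text
time_s: 15.9
tool_pos: [0.5167, -0.2074, 0.1306]
tcp_rot: [1.604, 2.701, 0.0]
wrist_force: [2.0, 2.2, 3.4]
grip_width: 0.13
grip_force: 49.9
```

```bash
python3 -c "
from h import *
s,p,R=pose();print(p,yaw(R),s['moment'],s['wrist_force'])
im=grab_frame('wrist');print([(r,im[r,280].astype(int).tolist()) for r in range(240,252)])
W=camera_model('wrist');print(proj(W,[p*[1,1,0]+R[:,0]*.017+np.array([0,0,p[2]-.0455+.044])]))"
```

```text
[ 0.51670528 -0.20737575  0.13056167] 118.61392327313735 [ 0.41821648 -0.48817755  0.04025722] [2.03104928 2.23689722 3.44887306]
[(240, [88, 88, 87]), (241, [91, 93, 91]), (242, [103, 105, 103]), (243, [107, 110, 107]), (244, [110, 109, 107]), (245, [104, 88, 87]), (246, [98, 56, 54]), (247, [96, 33, 30]), (248, [97, 32, 29]), (249, [95, 30, 27]), (250, [96, 28, 27]), (251, [98, 33, 30])]
[[280.32978017 244.0535463 ]]
```

Request:
send_rows --motion '[{"grip":1,"delta_pos":[0,0,-0.005],"twist":0},{"grip":1,"delta_pos":[0,0,0],"twist":0.0167},{"grip":1,"delta_pos":[0,0,0],"twist":0.0167},{"grip":1,"delta_pos":[0,0,0],"twist":0.0167},{"grip":1,"delta_pos":[0,0,0],"twist":0.0167},{"grip":1,"delta_pos":[0,0,0],"twist":0}]'

```text
time_s: 16.45
tool_pos: [0.5167, -0.2074, 0.1319]
tcp_rot: [1.881, 2.516, -0.0]
wrist_force: [2.1, 1.1, 1.9]
grip_width: 0.133
grip_force: 49.7
```

```bash
cat > ptr.py <<'E'
from h import *
s,p,R=pose();print(s["time_s"],p.round(4),yaw(R).round(2),np.round(s['moment'],3),np.round(s['wrist_force'],1))
L=np.array([.5164,-.2077])
for cam in("scene","wrist","top"):
    m=camera_model(cam);im=grab_frame(cam);hsv=cv2.cvtColor(im,cv2.COLOR_RGB2HSV)
    ctr=proj(m,[[*L,.094]])[0];yy,xx=np.mgrid[:420,:560];near=np.hypot(xx-ctr[0],yy-ctr[1])<(75 if cam=="wrist" else 45)
    o=[]
    for n,lo,hi in(("yellow",(20,130,60),(34,255,255)),("green",(45,80,30),(85,255,255)),("red",(0,150,50),(6,255,255))):
        k=cv2.inRange(hsv,lo,hi)>0
        k&=near
        if k.sum()>3:
            q=at_z(m,(xx[k].mean(),yy[k].mean()),.092)[:2]-L; o.append((n,int(k.sum()),round(np.degrees(np.arctan2(q[1],q[0])),1),round(np.linalg.norm(q)*1e3)))
    print(cam,o)
E
python3 ptr.py
```

```text
16.45 [ 0.5167 -0.2074  0.1319] 106.43 [ 0.42  -0.524 -0.004] [2.1 1.1 1.9]
scene [('yellow', 26, np.float64(-34.2), 36), ('green', 28, np.float64(-58.1), 57), ('red', 57, np.float64(-144.6), 17)]
wrist [('yellow', 5, np.float64(-31.9), 44), ('red', 1994, np.float64(-70.7), 30)]
top [('green', 8, np.float64(-74.5), 101), ('red', 13, np.float64(-124.8), 4)]
```

The pointer follows the key. I'll keep turning.

Request:
send_rows --motion '[{"grip":1,"delta_pos":[0,0,0],"twist":0.0167},{"grip":1,"delta_pos":[0,0,0],"twist":0.0167},{"grip":1,"delta_pos":[0,0,0],"twist":0.0167},{"grip":1,"delta_pos":[0,0,0],"twist":0.0167},{"grip":1,"delta_pos":[0,0,0],"twist":0.0167},{"grip":1,"delta_pos":[0,0,0],"twist":0.0167},{"grip":1,"delta_pos":[0,0,0],"twist":0},{"grip":1,"delta_pos":[0,0,0],"twist":0}]'

```text
time_s: 17.27
tool_pos: [0.5167, -0.2074, 0.1318]
tcp_rot: [-2.246, -2.196, 0.0]
wrist_force: [2.8, 0.8, 2.7]
grip_width: 0.13
grip_force: 49.7
```

```bash
python3 ptr.py
```

```text
17.2667 [ 0.5167 -0.2074  0.1318] 88.7 [ 0.217 -0.611 -0.005] [2.8 0.8 2.7]
scene [('yellow', 33, np.float64(-52.2), 35), ('green', 28, np.float64(-58.1), 57), ('red', 40, np.float64(-81.4), 13)]
wrist [('yellow', 9, np.float64(-50.3), 45), ('red', 1956, np.float64(-89.4), 30)]
top [('green', 4, np.float64(-70.6), 84), ('red', 11, np.float64(-53.2), 4)]
```

```bash
python3 - <<'E'
from h import *
L=np.array([.5164,-.2077])
for cam in("scene","top"):
    m=camera_model(cam);im=cv2.cvtColor(cv2.imread(f"pics/{cam}.png"),4);hsv=cv2.cvtColor(im,cv2.COLOR_RGB2HSV)
    ctr=proj(m,[[*L,.094]])[0];yy,xx=np.mgrid[:420,:560];near=np.hypot(xx-ctr[0],yy-ctr[1])<45
    for n,lo,hi in(("yellow",(20,130,60),(34,255,255)),("green",(45,80,30),(85,255,255)),("red",(0,150,50),(6,255,255))):
        k=(cv2.inRange(hsv,lo,hi)>0)&near; q=at_z(m,(xx[k].mean(),yy[k].mean()),.092)[:2]-L
        print(cam,n,k.sum(),np.degrees(np.arctan2(q[1],q[0])).round(1),np.linalg.norm(q)*1e3)
E
```

```text
scene yellow 29 -19.5 34.84646845644227
scene green 28 -58.1 57.410366151963096
scene red 21 -19.3 57.594717396744066
top yellow 24 -18.4 36.19059727422615
top green 25 -59.2 53.44465633636908
top red 20 -17.7 54.53897809302495
```

Request:
send_rows --motion '[{"grip":1,"delta_pos":[0,0,0],"twist":0.015},{"grip":1,"delta_pos":[0,0,0],"twist":0.015},{"grip":1,"delta_pos":[0,0,0],"twist":0},{"grip":1,"delta_pos":[0,0,0],"twist":0},{"grip":1,"delta_pos":[0,0,0],"twist":0}]'

```text
time_s: 17.83
tool_pos: [0.5167, -0.2074, 0.1318]
tcp_rot: [-2.348, -2.087, 0.0]
wrist_force: [2.6, 1.2, 1.9]
grip_width: 0.132
grip_force: 49.7
```

```bash
python3 ptr.py
```

```text
17.8333 [ 0.5167 -0.2074  0.1318] 83.27 [ 0.188 -0.74   0.002] [2.6 1.2 1.9]
scene [('yellow', 33, np.float64(-58.0), 35), ('green', 28, np.float64(-58.1), 57), ('red', 32, np.float64(-41.4), 19)]
wrist [('yellow', 10, np.float64(-55.9), 45), ('green', 59, np.float64(-58.1), 52), ('red', 1964, np.float64(-95.4), 30)]
top [('green', 4, np.float64(-72.1), 83), ('red', 27, np.float64(-19.0), 26)]
```

Request:
send_rows --motion '[{"grip":1,"delta_pos":[0,0,0],"twist":0.008},{"grip":1,"delta_pos":[0,0,0],"twist":0},{"grip":1,"delta_pos":[0,0,0],"twist":0},{"grip":1,"delta_pos":[0,0,0],"twist":0}]'

```text
time_s: 18.32
tool_pos: [0.5167, -0.2074, 0.1318]
tcp_rot: [2.376, 2.055, -0.0]
wrist_force: [3.7, 0.1, 2.5]
grip_width: 0.133
grip_force: 49.7
```

```bash
python3 ptr.py
```

```text
18.3167 [ 0.5167 -0.2074  0.1318] 81.72 [ 0.063 -0.828  0.001] [3.7 0.1 2.5]
scene [('yellow', 31, np.float64(-58.9), 35), ('green', 28, np.float64(-58.1), 57), ('red', 33, np.float64(-39.6), 15)]
wrist [('yellow', 14, np.float64(-57.0), 45), ('green', 82, np.float64(-58.9), 51), ('red', 1953, np.float64(-96.9), 30)]
top [('green', 4, np.float64(-85.1), 46), ('red', 26, np.float64(-19.1), 30)]
```

The pointer is at the green mark to within about 1°. I'll release the key and back off.

Request:
send_rows --motion '[{"grip":0.8,"delta_pos":[0,0,0],"twist":0},{"grip":0.6,"delta_pos":[0,0,0],"twist":0},{"grip":0.3,"delta_pos":[0,0,0],"twist":0},{"grip":0.3,"delta_pos":[0,0,0],"twist":0},{"grip":0.3,"delta_pos":[0,0,0],"twist":0},{"grip":0.3,"delta_pos":[0,0,0],"twist":0}]'

```text
time_s: 18.97
tool_pos: [0.5165, -0.2074, 0.1317]
tcp_rot: [-2.376, -2.055, 0.0]
wrist_force: [-0.5, -0.2, 0.1]
grip_width: 0.701
grip_force: 0.0
```

Request:
send_rows --motion '[{"grip":0.3,"delta_pos":[0,0,-0.04],"twist":0},{"grip":0.3,"delta_pos":[0,0,-0.12],"twist":0},{"grip":0.3,"delta_pos":[0,0,-0.12],"twist":0},{"grip":0.3,"delta_pos":[0,0,-0.12],"twist":0},{"grip":0.3,"delta_pos":[0,0,-0.12],"twist":0},{"grip":0.3,"delta_pos":[0,0,0],"twist":0},{"grip":0.3,"delta_pos":[0,0,0],"twist":0},{"grip":0.3,"delta_pos":[0,0,0],"twist":0}]'

```text
time_s: 19.63
tool_pos: [0.5164, -0.2074, 0.2617]
tcp_rot: [-2.376, -2.055, 0.0]
wrist_force: [-0.6, -0.3, -0.1]
grip_width: 0.698
grip_force: 0.0
```

```bash
python3 ptr.py; python3 - <<'E'
from h import *
for c in("scene","wrist"):
    m=camera_model(c);im=grab_frame(c);hsv=cv2.cvtColor(im,cv2.COLOR_RGB2HSV);k=cv2.inRange(hsv,(0,150,50),(6,255,255))
    n,l,st,ce=cv2.connectedComponentsWithStats(k)
    print(c,"pred handle z .132..,.166:",proj(m,[[.5164,-.2077,z] for z in(.132,.149,.166)]).round(1).tolist(),[(st[i].tolist(),ce[i].round(1).tolist()) for i in range(1,n) if st[i][4]>20])
    a=np.radians(81.7)
    X=[[.5164+x*np.cos(a)+y*-np.sin(a),-.2077+x*np.sin(a)+y*np.cos(a),z] for x in(-.017,.017) for y in(-.006,.006) for z in(.132,.166)]
    q=proj(m,X);print(q.min(0),q.max(0))
E
```

```text
19.6333 [ 0.5164 -0.2074  0.2617] 81.71 [ 0.035 -0.03  -0.007] [-0.6 -0.3 -0.1]
scene [('yellow', 31, np.float64(-58.9), 35), ('green', 28, np.float64(-58.1), 57), ('red', 195, np.float64(171.7), 31)]
wrist [('yellow', 91, np.float64(-59.3), 37), ('green', 84, np.float64(-59.6), 55), ('red', 509, np.float64(-76.3), 23)]
top [('yellow', 21, np.float64(-58.9), 36), ('green', 30, np.float64(-66.0), 58), ('red', 98, np.float64(-57.2), 21)]
scene pred handle z .132..,.166: [[157.9, 237.1], [156.3, 232.0], [154.6, 226.8]] [([323, 110, 10, 25, 122], [327.1, 120.7]), ([350, 181, 22, 17, 263], [360.7, 188.2]), ([147, 224, 20, 17, 179], [156.1, 232.3]), ([279, 248, 26, 23, 452], [291.3, 258.8]), ([273, 274, 35, 22, 144], [288.5, 288.7])]
[144.58741826 221.32627158] [167.61384996 242.6164982 ]
wrist pred handle z .132..,.166: [[280.3, 203.5], [280.3, 209.3], [280.3, 215.7]] [([355, 0, 53, 15, 273], [376.0, 7.1]), ([274, 194, 13, 39, 411], [280.1, 214.6]), ([324, 199, 17, 7, 81], [332.1, 202.1])]
[272.78253153 185.42798678] [287.89184948 235.09227369]
```

```bash
python3 -c "
from plant import *
print(job_done())"
```

```text
the job is handed in; nothing more can be done
None
```

The medicine box is unlocked: the key is fully home in the lock, the pointer stands at the green mark to within about 1° in the scene and wrist views, the gripper is clear of everything, and the job was handed in at about 20 s.

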